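# Unlock the tea box and hold up the open lock

## Task

The wooden tea box is shut with a dial padlock that lies on its lid, hooked through a staple. Turn the dial click by click until its pointer settles in the notch that faces the shackle, pull the shackle out as far as it goes, then lift the lock off the staple and finish while still holding it up in the air, open, about 10 cm or more above the lid; leave the other things where they are.

Things in the scene. Friction and masses are not known exactly. Their poses are not given: they have to be found in the camera images.
- lock_center (a point): centre of the padlock's steel case, a slab 62 (x) x 62 (y) x 30 (z) mm lying on its back between low rails (10 mm high above the plate it lies on, 2 mm clear of it each side), loose, 0.3 kg in all. Axes of the case: -x points out of the side where the shackle leaves, z up out of the dial's face. Its underside lies 86 mm above the dresser top (lid 83 mm, hasp plate 3 mm).
- dial_grip (a point): point on the dial's axis at the height to grip, 32 mm above the lock's centre: the middle of a raised bar 12 mm wide, about 38 mm long and 18 mm high (9 mm either side of this point) on a round dial of 47 mm diameter. The point turns with the dial: its -x axis runs along the bar to the pointed end (20 mm out, white line on top), y across the bar.
- dial (a joint): angle of the dial, rad: 0 when the pointer faces the shackle (the thick white mark on the case), the only notch in which the lock opens, free within about 0.15 rad either way; grows counter-clockwise seen from above. It clicks into a notch every 30 degrees (0.524 rad), about 0.04 N m between notches, and stays in each. Starts two to four notches counter-clockwise of 0, so it is turned clockwise; it has stops at -0.8 and 3.0.
- shackle_bow (a point): middle of the cross bar of the U-shaped shackle (steel, in a rubber sleeve 10 x 10 mm thick and 26 mm long), 83 mm from the lock's centre along the case's -x at the centre's height when shut, 18 mm above the lid. The bar runs along the case's y; the inside of the U is 32 mm wide across y; between bar and staple 38 mm are free.
- shackle (a joint): how far the shackle is pulled out of the case along its -x, m: 0 shut, 0.026 fully out (stop). Until the dial stands at 0 it moves at most about 3 mm. About 2.5 N friction; it stays where it is left. The case is held against the pull by the staple after sliding about 4 mm. With the shackle more than 0.02 out its short leg (the one at the case's -y) is clear of the staple and the lock can be lifted straight up; before that the staple holds it.
- tea_box: wooden box, fixed, 130 (x) x 212 (y) x 83 (z) mm, origin at the centre of its underside. The lock's centre lies at (0, -20) mm in its frame and the shackle points along its +y. The steel staple, an upright arch of 5 mm wire, stands 33 mm above the lid at (-20, 17.5) mm round one leg of the shackle.
- lock: the padlock with dial and shackle, same axes, origin at the centre of the case's underside
- matchbox: bystander: matchbox 53 x 35 x 14 mm on the lid's end away from the shackle, loose
- sugar_shaker: bystander: glass sugar shaker 70 mm wide, 127 mm high, on the dresser, right
- jar: bystander: jar 60 mm wide, 80 mm high, right
- mug: bystander: blue mug 82 x 117 x 91 mm, left
- timer: bystander: kitchen timer 72 mm wide, 62 mm high, left front
- tin: bystander: food tin 58 mm wide, 72 mm high, left back
- teaspoon: bystander: teaspoon 130 mm long, lying at the right front

How it is judged:
By the outcome, as a careful person would: the job done as asked, in the order asked, and still so for the second after the job is handed in, while the arm keeps its last pose, push and grip.
It also fails if it takes over 59 s, if anything falls off the work surface, if the arm or the gripper's body presses on something with over 40 N, if the wrist force passes 120 N, or if a joint passes its speed limit or range.

## Robot

A 7-joint arm with a two-finger parallel gripper is mounted at the origin on a cart in front of the work surface, level with it; the furniture and walls round the work are solid. World frame = base frame: x ahead of the robot, y to its left, z up, the work surface at z = 0. Lengths are in m, angles in rad, forces in N, time in s.
With the tool pointing down it reaches from about 0.4 to 0.85 m from the base axis. Payload 4.5 kg.
Tool frame: the origin (TCP) lies midway between the tips of the shut fingers; the grasp point (between the pads) lies behind it (arm.hold_point_z is the z of the grasp point in the tool frame, in m); z points along the fingers, y is the direction in which the jaws open and shut (so a half turn about z gives the same grasp; the last joint's range is limited). The gripper opens to 85 mm and grips with 20 to 120 N. Pads are 22 mm wide; open, the fingers measure 114 mm over their backs; the gripper's body (76 mm by 85 mm) begins 54 mm behind the grasp point. The pads swing forward as they close: fully open they stand 13 mm farther back than shut.
Start: joints at [-1.097, 0.689, -0.195, 1.565, 0.157, 0.902, -0.215], TCP at [0.266, 0.566, 0.231] pointing down, gripper open.
Joint ranges: [-3.01, 3.01], [-0.46, 2.08], [-1.47, 1.51], [0.13, 2.56], [-1, 4.14], [0.04, 2.09], [-2.66, 2.66]. Speed limits (rad/s): [2.57, 2.57, 3.14, 3.14, 3.14, 3.14, 3.14].

## Interface

Orientations are given as a unit quaternion [w, x, y, z].
In Python, from station import arm, vision, ticket gives the robot as it stands.
- The arm moves only by the tool send_rows, never from a script. Its argument "moves" is text: rows parted by semicolons, each of 4 numbers parted by spaces: the shift along the tool's x, y, z in units of 40 mm (1.0 is 40 mm), then the turn about the tool's z in units of 5 degrees (1.0 is 5 degrees). A call has 1 to 8 rows; each row is the pose to reach, as a shift and turn from the pose measured when the call began, along the tool's axes at that moment; what a row does not reach only later rows make up. A row lasts 1/12 s, in which the tool goes at most 41.7 mm and 7.16 degrees, less where a joint would pass 70% of its speed; a pose out of reach is approached as far as the arm can. A call with a gripper value outside its range is refused whole. "hand" is the finger opening in mm, from 0 to 85.4, set as the call begins (left out, the last holds). The fingers move at their own pace and stop on an object; "grip_force" is the grip in N (left out, the last holds). Time passes only in rows, so rows that repeat a pose let the fingers close. It gives the time, the measured TCP pose, the force and the opening at its end, in the units of the state.
- arm.read_state(): the state, without advancing time (a new reading comes with each control period).
- vision.grab_frame(name): name is "scene" or "side" or "wrist"; returns a dict with "img" (384x512x3 uint8, red, green, blue), "z_map" (384x512 float32, m along the optical axis (not along the pixel's ray), 0 where there is no reading), "fovy" (degrees; the focal length in pixels is half the picture's height over the tangent of half this angle, whatever the lens; pixels are square), "cx", "cy" (the principal point, pixels), "extrinsics" (4x4, takes a point from world to camera coordinates); the wrist camera has in their place "tool_from_camera" (4x4, takes a point from camera to tool coordinates, whose origin is the TCP and whose axes are the flange's). Camera axes: x right, y down, z forward; pixel columns grow to the right and rows downward; lengths in m; the calibration is good to about 2 mm. A picture is of the moment at which its call begins: read the wrist's pose just before it.
- ticket.hand_in(): hands the job in, once; it reports no verdict.
The state is a dict: "t": time; "qpos": joint angles; "qd": joint speeds; "joint_efforts": joint torques, N m; "ee_pos": TCP position; "ee_rot": TCP orientation; "wrist_force": force on the tool from outside, world axes, zero at the start; "torque": the same for the moment, N m; "opening": finger opening in m.
Only numpy, scipy, OpenCV 4.12 (cv2) and the standard library are available. Lean on these libraries where they do the work, as an engineer would, in place of code of your own. Each camera call takes 0.05 s, during which the arm holds its last target.

## Working session

There is one attempt and no reset: what is moved stays moved. The work goes in short steps, Python scripts to look and compute and a tool call to move; the robot and the scene stay as the last step left them, time stands still between calls to the robot, and variables do not carry over. Pictures are saved under pics/ and viewed, and the job is handed in when it is done.

Besides the shell and the picture viewer there is one more tool, called after "Emit:" in YAML: its name, and indented under it one key for each argument. send_rows: Moves the arm, as the interface text tells. Its arguments: {"type":"object","properties":{"moves":{"type":"string"},"hand":{"type":"number"},"grip_force":{"type":"number"}},"required":["moves"]}

```bash
mkdir -p pics; ls
python3 - <<'E'
from station import arm, vision, ticket
import cv2,numpy as np
s=arm.read_state()
for k,v in s.items(): print(k,np.round(v,4))
print(arm.hold_point_z)
for n in ["scene","side","wrist"]:
    f=vision.grab_frame(n)
    cv2.imwrite(f"pics/{n}0.png",f["img"][:,:,::-1])
    print(n,f["fovy"],f["cx"],f["cy"],np.round(f.get("extrinsics",f.get("tool_from_camera")),4).tolist())
E
```

```text
pics
t 0.0
qpos [-1.0972  0.69   -0.1945  1.5664  0.1573  0.9025 -0.2151]
qd [ 0.0026  0.0006 -0.0006 -0.0023  0.0002 -0.0014  0.0004]
joint_efforts [-3.00000e-04 -5.39611e+01 -1.26690e+00 -1.58542e+01  9.00000e-03
  9.50000e-03  0.00000e+00]
ee_pos [0.2659 0.5649 0.2304]
ee_rot [-1.000e-04  2.181e-01  9.759e-01 -1.000e-03]
wrist_force [-0.7027  0.3515 -0.4562]
torque [-0.0462  0.0063 -0.0555]
opening 0.0857
-0.0187
scene 57.207282155614415 254.12436078087094 199.75863580526467 [[0.9015, -0.4328, 0.0008, -0.4131], [-0.1761, -0.3684, -0.9128, 0.2055], [0.3954, 0.8228, -0.4083, 0.664], [0.0, 0.0, 0.0, 1.0]]
side 42.79926897785948 252.72503507115155 188.3404355462384 [[0.8862, -0.4633, 0.0015, -0.3988], [-0.2197, -0.4232, -0.879, 0.2374], [0.4079, 0.7787, -0.4768, 1.1007], [0.0, 0.0, 0.0, 1.0]]
wrist 64.03496853725566 254.27202747865587 192.21509355396284 [[0.0006, -0.964, -0.2657, 0.0668], [1.0, 0.0006, 0.0003, -0.0001], [-0.0001, -0.2657, 0.964, -0.1429], [0.0, 0.0, 0.0, 1.0]]
```

View pics/scene0.png

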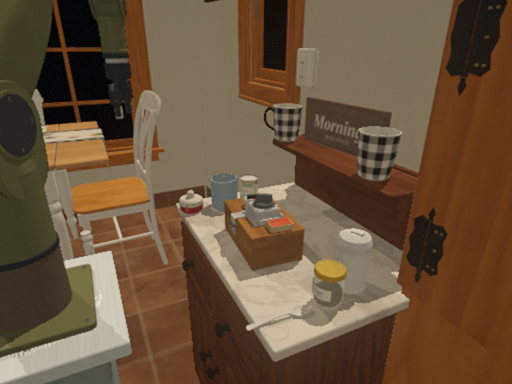

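View pics/side0.png

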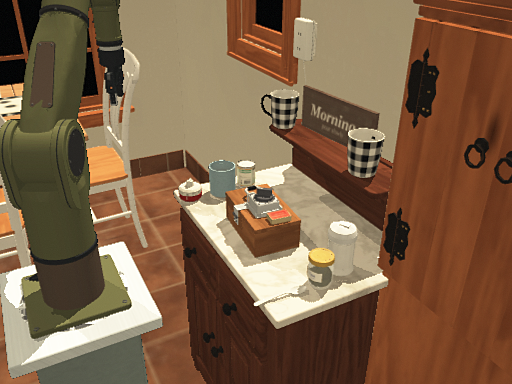

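View pics/wrist0.png

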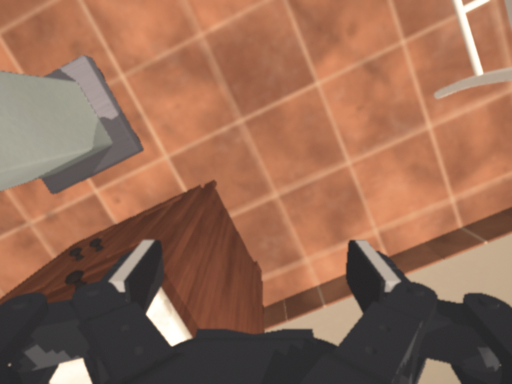

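The scene view shows the tea box around (262,230) with the lock at (262,208), and the side view shows it at (262,218) with the lock at (265,203). The wrist camera sees only the floor. I'll enlarge the lock region and measure with depth.

```bash
cat > h.py <<'E'
from station import arm, vision, ticket
import cv2,numpy as np
from scipy.spatial.transform import Rotation as R
def rot(q): return R.from_quat([q[1],q[2],q[3],q[0]]).as_matrix()
def grab(n):
    s=arm.read_state(); f=vision.grab_frame(n)
    if n=="wrist":
        T=np.eye(4);T[:3,:3]=rot(s["ee_rot"]);T[:3,3]=s["ee_pos"]
        f["w_c"]=T@f["tool_from_camera"]
    else: f["w_c"]=np.linalg.inv(f["extrinsics"])
    f["f"]=192/np.tan(np.radians(f["fovy"]/2))
    return f
def ray(f,u,v):
    d=np.array([(u-f["cx"])/f["f"],(v-f["cy"])/f["f"],1.]); return f["w_c"][:3,3],f["w_c"][:3,:3]@d
def pt(f,u,v):
    z=f["z_map"][int(round(v)),int(round(u))]; o,d=ray(f,u,v); return o+d*z
def onz(f,u,v,z):
    o,d=ray(f,u,v); return o+d*(z-o[2])/d[2]
def tri(f1,p1,f2,p2):
    o1,d1=ray(f1,*p1);o2,d2=ray(f2,*p2)
    A=np.stack([d1,-d2],1);k=np.linalg.lstsq(A,o2-o1,rcond=None)[0]
    a,b=o1+d1*k[0],o2+d2*k[1]; return (a+b)/2,np.linalg.norm(a-b)
def proj(f,P):
    p=np.linalg.inv(f["w_c"])@np.append(P,1); return f["f"]*p[0]/p[2]+f["cx"],f["f"]*p[1]/p[2]+f["cy"]
def save(f,name,box=None,k=1):
    im=f["img"][:,:,::-1]
    if box: x0,y0,x1,y1=box; im=im[y0:y1,x0:x1]
    im=cv2.resize(im,None,fx=k,fy=k,interpolation=cv2.INTER_CUBIC)
    cv2.imwrite("pics/"+name,im)
E
python3 - <<'E'
from h import *
for n,b in (("scene",(215,180,310,270)),("side",(215,175,310,260))):
    f=grab(n); save(f,n+"1.png",b,7)
    z=f["z_map"]
    ps=np.array([pt(f,u,v) for v in range(b[1],b[3]) for u in range(b[0],b[2])])
    for lo,hi in ((.075,.09),(.108,.12),(.135,.165)):
        m=(ps[:,2]>lo)&(ps[:,2]<hi); print(n,lo,m.sum(),ps[m].mean(0).round(4) if m.any() else 0,ps[m].min(0).round(3),ps[m].max(0).round(3))
E
```

```text
scene 0.075 1373 [0.468  0.0154 0.083 ] [ 0.418 -0.082  0.075] [0.558 0.258 0.09 ]
scene 0.108 263 [ 0.4782 -0.0014  0.1144] [ 0.455 -0.023  0.108] [0.516 0.088 0.12 ]
scene 0.135 79 [0.4874 0.0072 0.1399] [ 0.472 -0.007  0.135] [0.504 0.021 0.144]
side 0.075 1242 [0.4699 0.01   0.0833] [ 0.418 -0.218  0.075] [0.558 0.254 0.09 ]
side 0.108 232 [0.4766 0.0016 0.1149] [ 0.453 -0.023  0.108] [0.515 0.095 0.12 ]
side 0.135 69 [0.4868 0.0082 0.1405] [ 0.471 -0.005  0.135] [0.504 0.025 0.146]
```

```bash
echo
```

```text
(no output)
```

View pics/scene1.png

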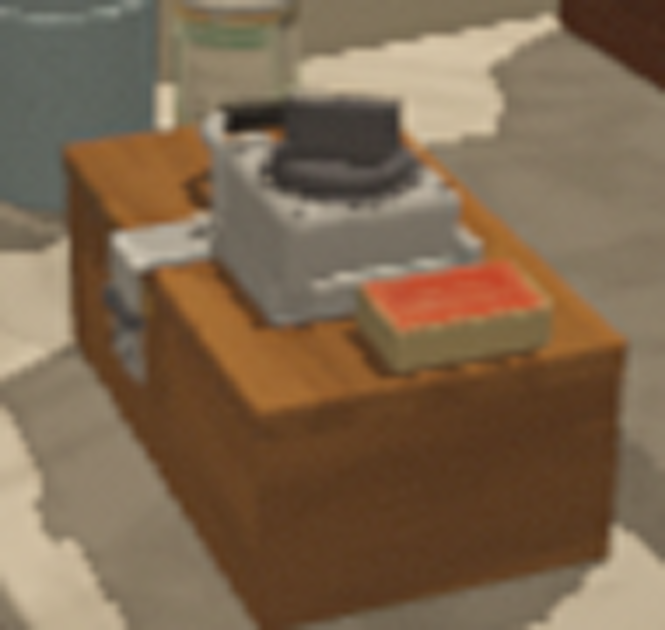

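View pics/side1.png

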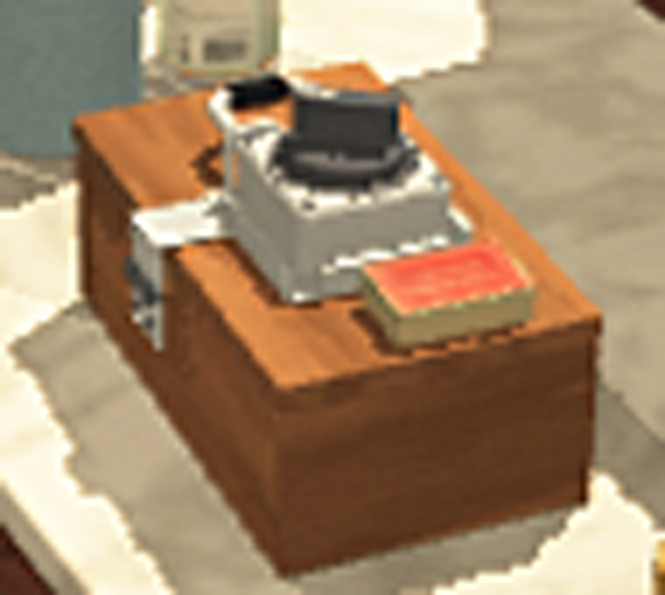

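Emit:
send_rows:
  moves: "-1 -1 -0.5 0;-2 -2 -1 -0.5;-3 -3 -1.5 -1;-4 -4 -1.75 -1.5;-5 -5 -1.75 -2;-6 -6 -1.75 -3;-7 -7 -1.75 -4;-7 -7 -1.75 -5"
  hand: 85

```text
t: 0.92
ee_pos: [0.3761, 0.2585, 0.2976]
ee_rot: [0.0, -0.001, 1.0, -0.0]
wrist_force: [0.3, -0.9, 0.4]
opening: 0.0849
```

Emit:
send_rows:
  moves: "-0.4 -1 0 0;-0.8 -2 0 0;-1.2 -3 0 0;-1.6 -4 0 0;-2 -5 0 0;-2.4 -6 0 0;-2.4 -6.3 0 0;-2.4 -6.3 0 0"

```text
t: 1.58
ee_pos: [0.4733, -0.0001, 0.2974]
ee_rot: [0.0, 0.005, 1.0, -0.002]
wrist_force: [-0.4, 0.7, -0.3]
opening: 0.0847
```

Run:
```python
from h import *
s=arm.read_state();print(s["t"],s["ee_pos"].round(4) if hasattr(s["ee_pos"],"round") else s["ee_pos"],np.round(s["qpos"],3))
f=grab("wrist"); save(f,"w1.png",k=1.5)
np.savez("w1.npz",**{k:v for k,v in f.items()})
```

```text
1.5833 [ 4.733e-01 -1.000e-04  2.974e-01] [ 0.12   0.411 -0.322  1.912  0.175  0.845  1.268]
```

View pics/w1.png

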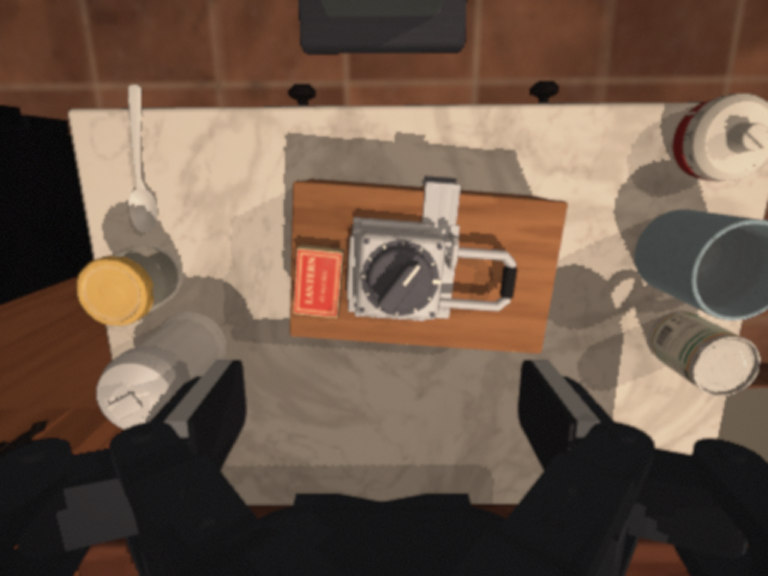

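The wrist view shows the box from above, with shackle to the right at about (510,280) and dial around (402,277); next an enlarged crop.

Run:
```python
from h import *
f=dict(np.load("w1.npz")); f["img"]; save(f,"w1c.png",(185,110,385,245),4)
```

```text
(no output)
```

View pics/w1c.png

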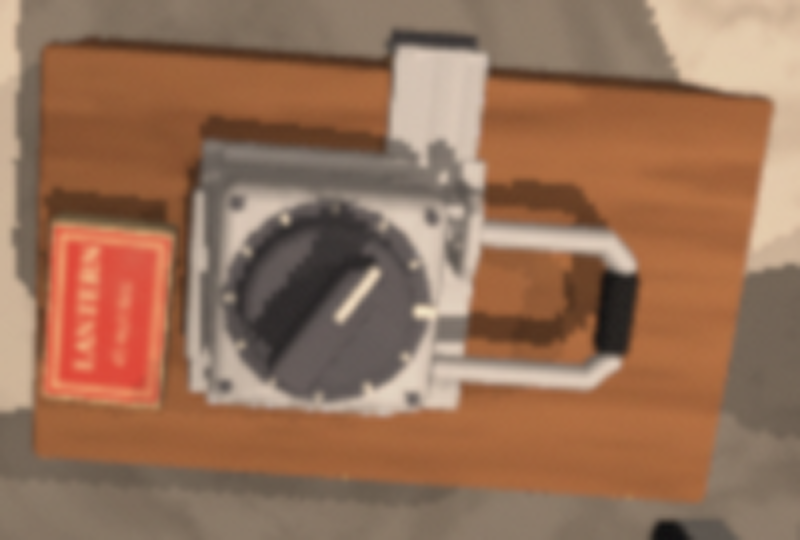

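Run:
```python
from h import *
f=dict(np.load("w1.npz"))
c=lambda u,v:(185+u/4,110+v/4)
def z(n,u,v,zz):
    a=c(u,v); print(n,onz(f,*a,zz).round(4),"depth",pt(f,*a).round(4)); return onz(f,*a,zz)
a=z("ptr in",340,322,.142);b=z("ptr out",377,268,.142)
print(np.degrees(np.arctan2(*(b-a)[[1,0]])))
t=z("thick mark",425,313,.116)
z("bow",618,312,.106);z("leg near",540,237,.106);z("leg far",540,372,.106)
s1=z("scr",237,202,.116);s2=z("scr",432,216,.116);s3=z("scr",413,398,.116);s4=z("scr",224,386,.116)
print("lockc",((s1+s2+s3+s4)/4).round(4))
for p,q in ((s1,s2),(s4,s3)): print(np.degrees(np.arctan2(*(q-p)[[1,0]])))
B=[z("box",45,45,.083),z("box",770,100,.083),z("box",703,500,.083),z("box",37,458,.083)]
print("boxc",np.mean(B,0).round(4),np.degrees(np.arctan2(*(B[1]-B[0])[[1,0]])),np.degrees(np.arctan2(*(B[2]-B[3])[[1,0]])))
m=[z("m",u,v,.116) for u,v in((247,250),(285,219),(334,209),(383,224),(415,264),(425,313),(405,357),(368,388),(319,398),(229,298))]
```

```text
ptr in [0.4871 0.0148 0.142 ] depth [0.4864 0.0147 0.1444]
ptr out [0.4732 0.0239 0.142 ] depth [0.4733 0.0239 0.1417]
146.58281654179822
thick mark [0.4917 0.0392 0.116 ] depth [0.4912 0.0389 0.1179]
bow [0.4945 0.0946 0.106 ] depth [0.4942 0.0943 0.1069]
leg near [0.4729 0.0716 0.106 ] depth [0.4731 0.0719 0.1049]
leg far [0.512  0.0735 0.106 ] depth [0.5124 0.0738 0.1048]
scr [ 0.4608 -0.0116  0.116 ] depth [ 0.4605 -0.0115  0.1177]
scr [0.465  0.0404 0.116 ] depth [0.4646 0.0401 0.1182]
scr [0.5161 0.0364 0.116 ] depth [0.516  0.0364 0.1165]
scr [ 0.5122 -0.0161  0.116 ] depth [ 0.5119 -0.016   0.117 ]
lockc [0.4885 0.0123 0.116 ]
85.39136936160534
85.75109954497879
box [ 0.4209 -0.0666  0.083 ] depth [ 0.4209 -0.0666  0.0828]
box [0.4381 0.1404 0.083 ] depth [0.4383 0.1413 0.0808]
box [0.5617 0.1316 0.083 ] depth [ 0.5981  0.1622 -0.0007]
box [ 0.5461 -0.0765  0.083 ] depth [ 0.5781 -0.0942  0.0013]
boxc [0.4917 0.0322 0.083 ] 85.26362783573595 85.7203320855958
m [ 0.4738 -0.0091  0.116 ] depth [ 0.4735 -0.0091  0.1176]
m [0.4655 0.0012 0.116 ] depth [0.4652 0.0012 0.1175]
m [0.4629 0.0142 0.116 ] depth [0.4624 0.0141 0.1187]
m [0.467  0.0274 0.116 ] depth [0.4667 0.0272 0.1178]
m [0.478  0.0362 0.116 ] depth [0.4778 0.036  0.1172]
m [0.4917 0.0392 0.116 ] depth [0.4912 0.0389 0.1179]
m [0.5042 0.034  0.116 ] depth [0.5038 0.0338 0.1175]
m [0.5131 0.0239 0.116 ] depth [0.5129 0.0238 0.1167]
m [0.5159 0.0103 0.116 ] depth [0.5157 0.0102 0.1167]
m [ 0.4871 -0.0142  0.116 ] depth [ 0.4864 -0.0141  0.1187]
```

Emit:
send_rows:
  moves: "-0.2 0.2 0.8 1.4;-0.4 0.3 1.6 2.8;-0.4 0.31 2.2 4.2;-0.39 0.31 2.7 5.6;-0.39 0.31 2.9 6.8;-0.39 0.31 2.9 6.8;-0.39 0.31 2.9 6.8"
  hand: 40

```text
t: 2.22
ee_pos: [0.4881, 0.0172, 0.1815]
ee_rot: [-0.0, 0.292, 0.956, -0.001]
wrist_force: [0.9, 0.3, 0.5]
opening: 0.0403
```

Run:
```python
from h import *
s=arm.read_state();print(s["t"],np.round(s["ee_pos"],4),np.round(s["qpos"],3))
print(rot(s["ee_rot"]).round(3))
f=grab("wrist"); save(f,"w2.png",k=1.5)
np.savez("w2.npz",**f)
M=rot(s["ee_rot"]);print("delta to (0.489,.0123,.125) tool units",(M.T@(np.array([.489,.0123,.125])-s["ee_pos"])/.04).round(3), "yaw y",np.degrees(np.arctan2(M[1,1],M[0,1])))
```

```text
2.2167 [0.4881 0.0172 0.1815] [-0.063  0.593 -0.107  2.024  0.12   0.531  0.723]
[[-0.829  0.559 -0.001]
 [ 0.559  0.829 -0.001]
 [-0.    -0.002 -1.   ]]
delta to (0.489,.0123,.125) tool units [-0.088 -0.087  1.412] yaw y 56.00154643318604
```

View pics/w2.png

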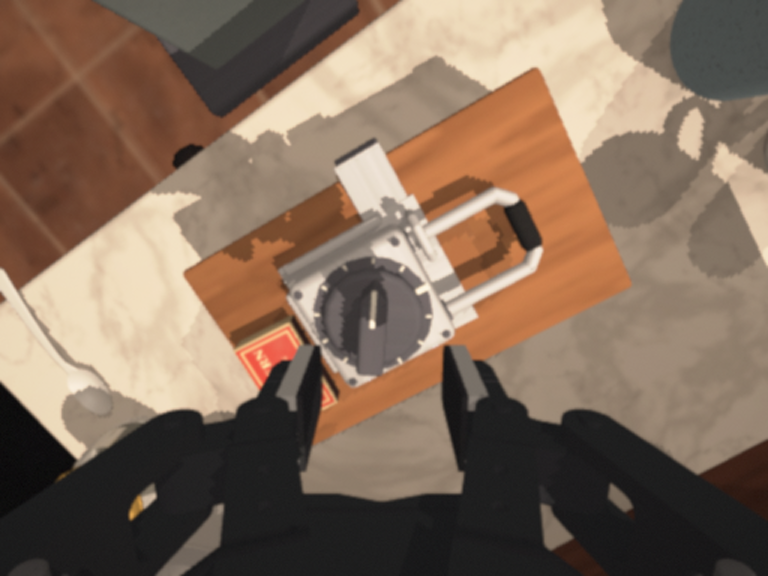

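The view now shows the bar nearly upright at (373,322) to (375,293), midway between the fingers. I'll triangulate it against the first view.

Run:
```python
from h import *
f=dict(np.load("w2.npz")); save(f,"w2c.png",(180,130,310,260),6)
```

```text
(no output)
```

View pics/w2c.png

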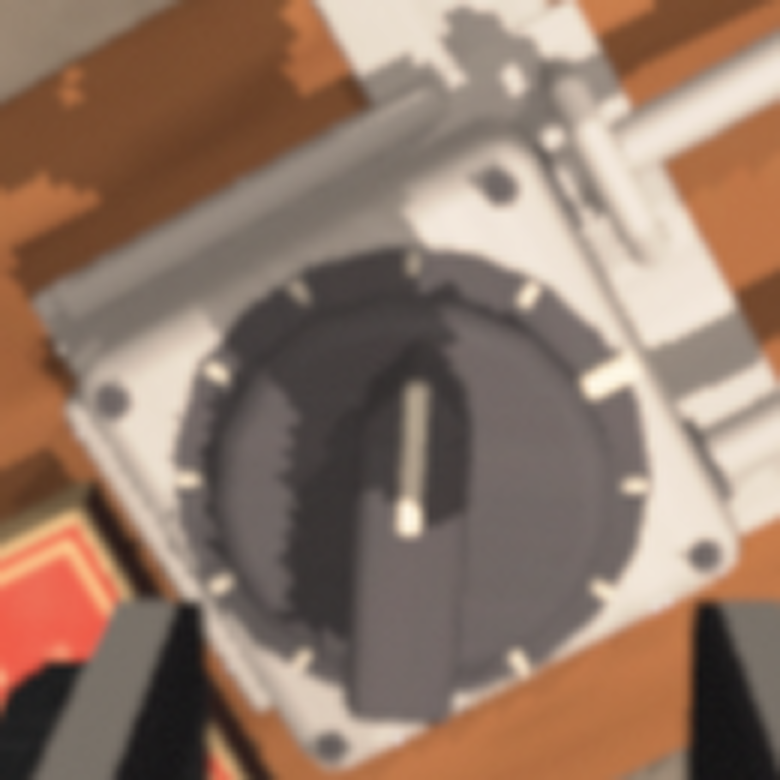

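Run:
```python
from h import *
f=dict(np.load("w2.npz"));g=dict(np.load("w1.npz"))
c=lambda u,v:(180+u/6,130+v/6); d=lambda u,v:(185+u/4,110+v/4)
s=[onz(f,*c(u,v),.116) for u,v in((498,185),(112,401),(330,746),(706,554))]
print("axis",np.mean(s,0).round(4))
for a,b in (((408,535),(340,322)),((418,383),(377,268)),((498,185),(432,216)),((330,746),(224,386)),((604,378),(425,313))):
    p,e=tri(f,c(*a),g,d(*b)); print(p.round(4),e.round(4))
a=onz(f,*c(408,535),.142);b=onz(f,*c(418,383),.142);print(a,b,np.degrees(np.arctan2(*(b-a)[[1,0]])))
print("bar tail",onz(f,*c(402,715),.142), "head", onz(f,*c(420,345),.142))
```

```text
axis [0.4887 0.0118 0.116 ]
[0.4854 0.0145 0.1472] 0.0004
[0.4731 0.0238 0.1435] 0.0004
[0.4646 0.0401 0.1188] 0.0002
[ 0.5119 -0.0161  0.1167] 0.0002
[0.4893 0.0382 0.1238] 0.0007
[0.48678996 0.01332286 0.142     ] [0.47363206 0.02353384 0.142     ] 142.18732525705244
bar tail [0.50354088 0.00112208 0.142     ] head [0.47040722 0.02597184 0.142     ]
```

Emit:
send_rows:
  moves: "-0.08 -0.08 0.4 0;-0.09 -0.1 0.8 0;-0.09 -0.1 1.1 0;-0.09 -0.1 1.3 0;-0.09 -0.1 1.38 0;-0.09 -0.1 1.38 0;-0.09 -0.1 1.38 0"
  hand: 40

```text
t: 2.85
ee_pos: [0.4899, 0.0117, 0.1275]
ee_rot: [0.001, 0.292, 0.956, -0.0]
wrist_force: [-0.6, 0.2, 0.2]
opening: 0.0399
```

```bash
cat > st.py <<'E'
from h import *
import sys
s=arm.read_state();M=rot(s["ee_rot"])
print("t",s["t"],"ee",np.round(s["ee_pos"],4),"q",np.round(s["qpos"],3),"F",np.round(s["wrist_force"],1),"T",np.round(s["torque"],2),"open",round(s["opening"],4))
print("yaw y",np.degrees(np.arctan2(M[1,1],M[0,1])).round(2),"tilt",M[:,2].round(4))
if len(sys.argv)>3:
    t=np.array([float(a) for a in sys.argv[1:4]]); print("units",(M.T@(t-s["ee_pos"])/.04).round(3))
E
python3 st.py .4888 .012 .125
```

```text
t 2.85 ee [0.4899 0.0117 0.1275] q [-0.066  0.69  -0.084  2.067  0.145  0.388  0.712] F [-0.6  0.2  0.2] T [ 0.06 -0.02 -0.02] open 0.0399
yaw y 56.01 tilt [ 2.e-03 -8.e-04 -1.e+00]
units [ 0.027 -0.01   0.062]
```

Emit:
send_rows:
  moves: "0.02 0 0.02 0;0.02 0 0.02 0;0.02 0 0.02 0;0.02 0 0.02 0;0.02 0 0.02 0;0.02 0 0.02 0"
  hand: 0
  grip_force: 25

```text
t: 3.35
ee_pos: [0.4893, 0.0118, 0.1271]
ee_rot: [0.001, 0.292, 0.956, -0.0]
wrist_force: [-1.8, -2.2, 6.4]
opening: 0.0112
```

```bash
python3 st.py .4888 .012 .126
```

```text
t 3.35 ee [0.4893 0.0118 0.1271] q [-0.068  0.69  -0.083  2.069  0.145  0.385  0.711] F [-1.8 -2.2  6.4] T [-0.33  0.21 -0.02] open 0.0112
yaw y 55.99 tilt [ 0.0024 -0.0012 -1.    ]
units [ 0.014 -0.002  0.027]
```

Emit:
send_rows:
  moves: "0 0 -0.03 0.9;0 0 -0.03 1.8;0 0 -0.03 2.7;0 0 -0.03 3.6;0 0 -0.03 4.5;0 0 -0.03 5.4;0 0 -0.03 6;0 0 -0.03 6"

```text
t: 4.02
ee_pos: [0.4891, 0.0122, 0.1278]
ee_rot: [0.001, 0.53, 0.848, -0.0]
wrist_force: [-0.3, 0.1, -3.4]
opening: 0.0112
```

```bash
python3 st.py .4888 .012 .127
```

```text
t 4.0167 ee [0.4891 0.0122 0.1278] q [-0.146  0.691  0.041  2.073 -0.067  0.377  0.402] F [-0.3  0.1 -3.4] T [-0.07  0.07  0.  ] open 0.0112
yaw y 25.95 tilt [ 0.0015 -0.0012 -1.    ]
units [-0.002 -0.008  0.019]
```

Emit:
send_rows:
  moves: "0 0 0.01 0.9;0 0 0.01 1.8;0 0 0.01 2.7;0 0 0.01 3.6;0 0 0.01 4.5;0 0 0.01 5.4;0 0 0.01 6.1;0 0 0.01 6.1"

```text
t: 4.68
ee_pos: [0.4885, 0.0119, 0.1272]
ee_rot: [0.001, 0.735, 0.678, -0.0]
wrist_force: [-1.2, -1.1, 0.3]
opening: 0.0112
```

Emit:
send_rows:
  moves: "0 0 0 0;0 0 0 0;0 0 0 0;0 0 0 0"
  hand: 40

```text
t: 5.02
ee_pos: [0.4888, 0.0122, 0.1273]
ee_rot: [0.001, 0.734, 0.679, -0.0]
wrist_force: [-0.7, 0.4, 0.2]
opening: 0.0401
```

Emit:
send_rows:
  moves: "0 0 -0.8 0;0 0 -1.4 0;0 0 -1.8 0;0 0 -2 0;0 0 -2 0"

```text
t: 5.43
ee_pos: [0.4898, 0.0124, 0.2087]
ee_rot: [0.002, 0.734, 0.679, 0.001]
wrist_force: [-0.7, 0.2, -0.5]
opening: 0.0398
```

```bash
python3 st.py
python3 - <<'E'
from h import *
f=grab("wrist"); save(f,"w3.png",k=1.5)
np.savez("w3.npz",**f)
E
```

```text
t 5.4333 ee [0.4898 0.0124 0.2087] q [-0.279  0.562  0.249  2.008 -0.235  0.594  0.05 ] F [-0.7  0.2 -0.5] T [ 0.03 -0.06 -0.  ] open 0.0398
yaw y -4.46 tilt [ 4.6e-03 -8.0e-04 -1.0e+00]
```

View pics/w3.png

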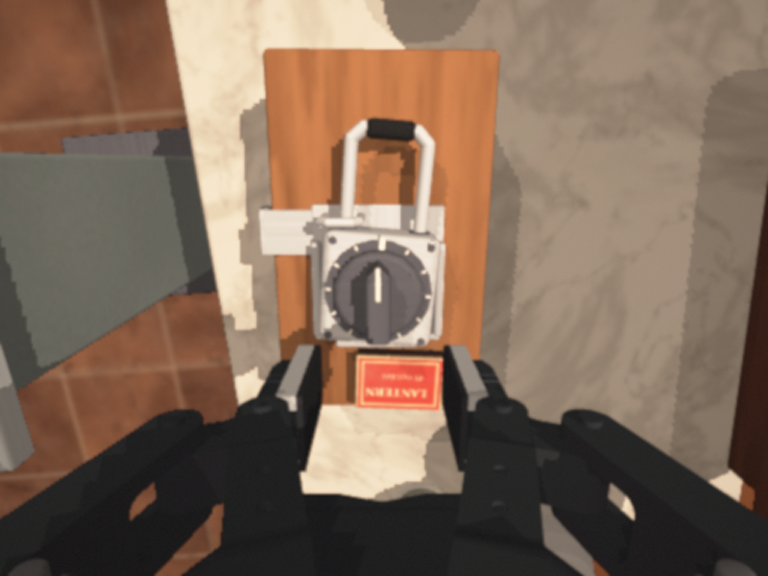

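Pointer line runs (378,300)–(378,268), aimed at the thick mark at (381,243); I'll check it numerically, along with the new bow position at (390,129).

Run:
```python
from h import *
f=dict(np.load("w3.npz")); save(f,"w3c.png",(195,70,315,240),4)
f["img"]
```

```text
(no output)
```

View pics/w3c.png

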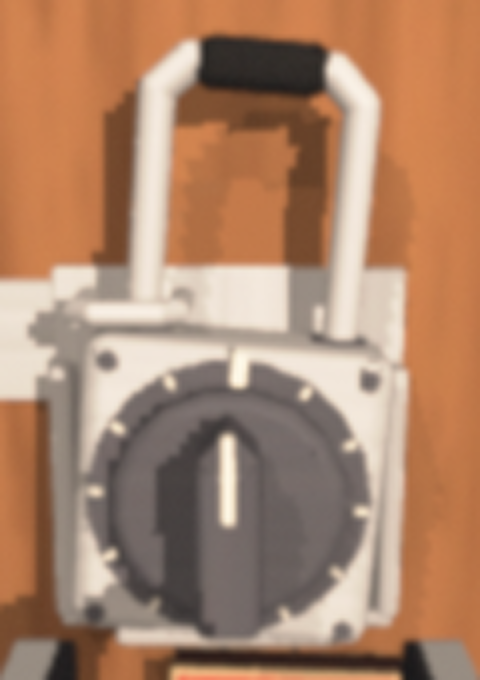

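```bash
python3 - <<'E'
from h import *
f=dict(np.load("w3.npz")); c=lambda u,v:(195+u/4,70+v/4)
a=onz(f,*c(228,525),.142);b=onz(f,*c(228,435),.142);m=onz(f,*c(239,368),.118)
az=lambda a,b:np.degrees(np.arctan2(*(b-a)[[1,0]]))
s=[onz(f,*c(u,v),.117) for u,v in((106,361),(370,380),(342,631),(94,612))]
ax=np.mean(s,0);print(ax,m,"ptr",az(a,b),"mark",az(ax,m),"case",az(s[3],s[0]),az(s[2],s[1]),"tip",az(ax,b))
bow=onz(f,*c(262,64),.106);print("bow",bow,onz(f,*c(205,62),.106),onz(f,*c(325,68),.106))
E
python3 st.py .495 .0947 .2
```

```text
[0.48893686 0.01262561 0.117     ] [0.4931369 0.0389518 0.118    ] ptr 85.46678290710722 mark 80.93549662199722 case 81.2442644175942 80.92795192933136 tip 85.27779086550643
bow [0.50184667 0.09451393 0.106     ] [0.49111464 0.09570016 0.106     ] [0.51370466 0.09288027 0.106     ]
t 5.4833 ee [0.489  0.0125 0.2076] q [-0.278  0.564  0.248  2.009 -0.235  0.593  0.05 ] F [ 0.3  0.5 -0.8] T [-0.02 -0.05  0.01] open 0.0401
yaw y -4.45 tilt [ 0.0023 -0.001  -1.    ]
units [ 2.061 -0.011  0.187]
```

The case turned about 4° clockwise within its rails, so the dial reads about +4° (inside the free band). I'll re-grip and trim it to centre.

Emit:
send_rows:
  moves: "0 0 0.8 0;0 0 1.5 0;0 0 1.9 0;0 0 2 0;0 0 2.01 0;0 0 2.01 0"

```text
t: 5.98
ee_pos: [0.4891, 0.0123, 0.127]
ee_rot: [0.001, 0.734, 0.679, 0.0]
wrist_force: [0.6, -0.4, 0.1]
opening: 0.0406
```

Emit:
send_rows:
  moves: "0 0 0 0;0 0 0 0;0 0 0 0;0 0 0 0;0 0 0 0.3;0 0 0 0.6;0 0 0 0.9;0 0 0 0.9"
  hand: 0

```text
t: 6.65
ee_pos: [0.4885, 0.0123, 0.1274]
ee_rot: [0.001, 0.761, 0.649, 0.0]
wrist_force: [-3.3, 0.6, 7.4]
opening: 0.0112
```

Emit:
send_rows:
  moves: "0 0 0 0;0 0 0 0;0 0 0 0;0 0 0 0"
  hand: 40

```text
t: 6.98
ee_pos: [0.489, 0.0123, 0.1275]
ee_rot: [0.001, 0.761, 0.649, 0.0]
wrist_force: [-1.1, 0.8, -0.2]
opening: 0.04
```

Emit:
send_rows:
  moves: "0 0 -0.8 0;0 0 -1.4 0;0 0 -1.8 0;0 0 -2 0;0 0 -2 0"

```text
t: 7.4
ee_pos: [0.49, 0.0125, 0.2088]
ee_rot: [0.002, 0.761, 0.649, 0.002]
wrist_force: [-0.1, 0.6, -0.4]
opening: 0.0399
```

```bash
python3 st.py
python3 - <<'E'
from h import *
f=grab("wrist"); 
np.savez("w4.npz",**f); save(f,"w4c.png",(195,70,315,240),4)
E
```

```text
t 7.4 ee [0.49   0.0125 0.2088] q [-2.990e-01  5.660e-01  2.810e-01  2.009e+00 -2.660e-01  5.960e-01
  2.000e-03] F [-0.1  0.6 -0.4] T [ 0.   -0.02 -0.02] open 0.0399
yaw y -9.12 tilt [ 5.4e-03 -6.0e-04 -1.0e+00]
```

View pics/w4c.png

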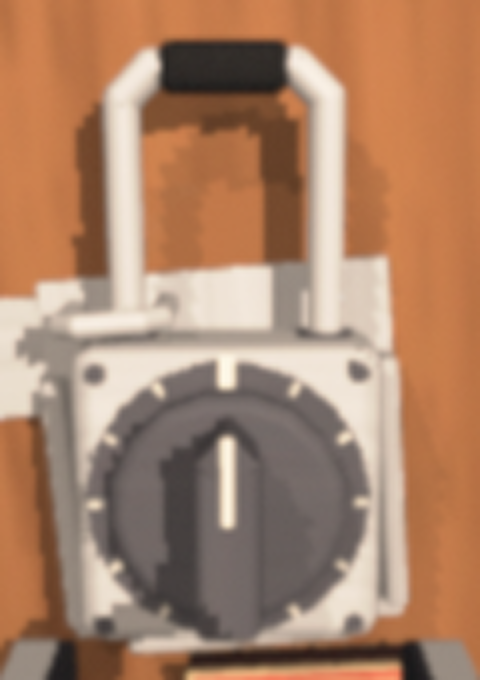

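The pointer (228,435–525) now lines up with the thick mark at (228,372). Next the bow, with its sleeve at (224,67) in the crop.

```bash
python3 - <<'E'
from h import *
f=dict(np.load("w4.npz")); c=lambda u,v:(195+u/4,70+v/4)
az=lambda a,b:np.degrees(np.arctan2(*(b-a)[[1,0]]))
s=[onz(f,*c(u,v),.117) for u,v in((94,373),(358,372),(353,624),(105,625))]
a=onz(f,*c(228,525),.142);b=onz(f,*c(228,435),.142)
print(np.mean(s,0),"ptr",az(a,b),"case",az(s[3],s[0]),az(s[2],s[1]))
l=onz(f,*c(165,67),.106);r=onz(f,*c(287,67),.106);print("bow",(l+r)/2,l,r,az(l,r)+90, pt(f,*c(224,67)))
E
python3 st.py .5015 .0947 .19
```

```text
[0.489081  0.0122929 0.117    ] ptr 80.80356438869754 case 81.6153998220104 81.29094102039733
bow [0.50197577 0.09394294 0.106     ] [0.490555   0.09576534 0.106     ] [0.51339655 0.09212054 0.106     ] 80.9338209966593 [0.50159975 0.09401744 0.10576878]
t 7.45 ee [0.4892 0.0126 0.2077] q [-2.98e-01  5.67e-01  2.80e-01  2.01e+00 -2.66e-01  5.95e-01  2.00e-03] F [ 0.3  1.  -0.3] T [-0.01  0.   -0.01] open 0.0399
yaw y -9.11 tilt [ 3.2e-03 -7.0e-04 -1.0e+00]
units [ 2.076 -0.024  0.442]
```

Emit:
send_rows:
  moves: "0.3 0 0 -1.4;0.6 0 0 -2.8;0.9 0 0 -4.2;1.2 0 0 -5.6;1.5 0 0 -7;1.8 0 0 -8.4;2.06 -0.02 0 -9.8;2.06 -0.02 0 -11.2"
  hand: 31

```text
t: 8.12
ee_pos: [0.5008, 0.097, 0.2061]
ee_rot: [0.0, 0.363, 0.932, 0.001]
wrist_force: [-0.6, 0.4, 0.6]
opening: 0.0312
```

```bash
python3 st.py .5015 .0942 .19
```

```text
t 8.1167 ee [0.5008 0.097  0.2061] q [-2.810e-01  5.750e-01 -1.000e-03  1.943e+00 -1.000e-03  6.220e-01
  5.470e-01] F [-0.6  0.4  0.6] T [-0.02 -0.   -0.02] open 0.0312
yaw y 47.45 tilt [ 8.0e-04  1.1e-03 -1.0e+00]
units [-0.061 -0.041  0.402]
```

Emit:
send_rows:
  moves: "-0.06 -0.04 0.2 -1.4;-0.06 -0.04 0.4 -2.8;-0.06 -0.04 0.4 -4.2;-0.06 -0.04 0.4 -5.6;-0.06 -0.04 0.4 -6.8;-0.06 -0.04 0.4 -6.8;-0.06 -0.04 0.4 -6.8"

```text
t: 8.7
ee_pos: [0.5008, 0.0941, 0.1889]
ee_rot: [-0.001, 0.076, 0.997, 0.001]
wrist_force: [1.0, -0.3, 0.5]
opening: 0.0313
```

```bash
python3 st.py .5015 .0942 .089;python3 - <<'E'
from h import *
f=grab("wrist"); save(f,"w5.png",k=1.5)
np.savez("w5.npz",**f)
f=grab("scene"); save(f,"s5.png",(195,140,335,260),5)
E
```

```text
t 8.7 ee [0.5008 0.0941 0.1889] q [-0.164  0.605 -0.176  1.955  0.175  0.597  0.964] F [ 1.  -0.3  0.5] T [-0.05  0.05 -0.04] open 0.0313
yaw y 81.27 tilt [-0.0016  0.0016 -1.    ]
units [-2.200e-02  1.000e-03  2.498e+00]
```

View pics/w5.png

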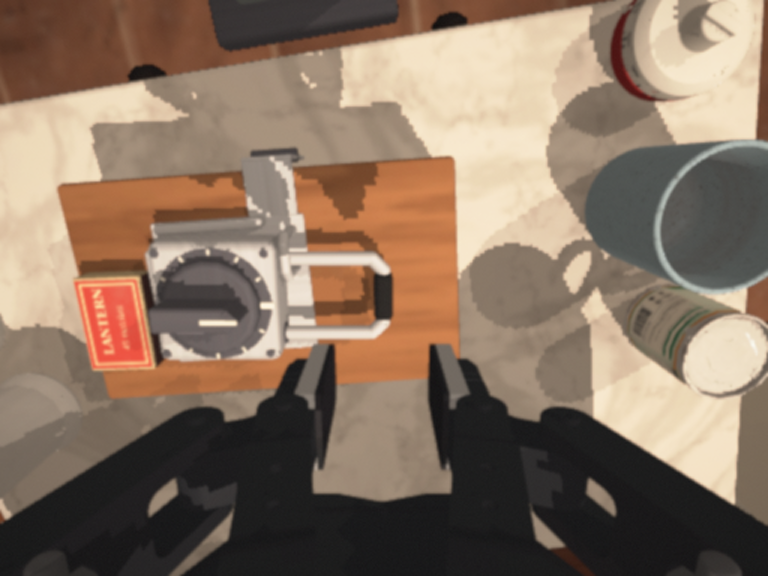

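View pics/s5.png

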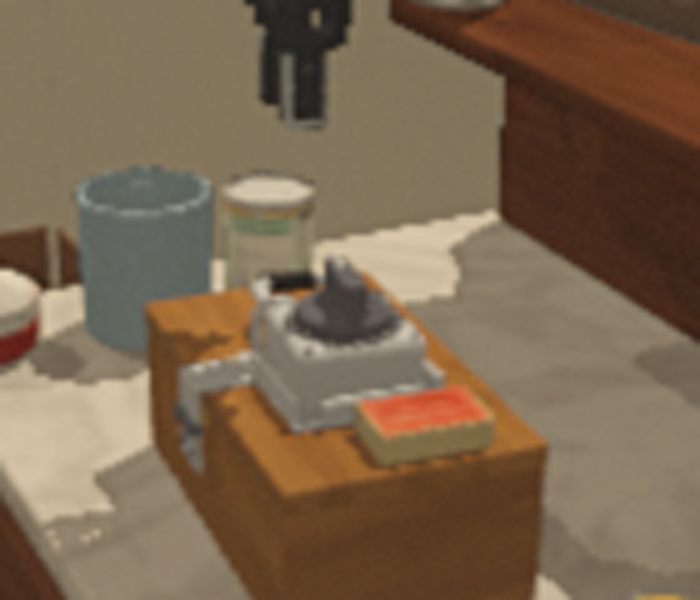

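The wrist view shows the sleeve centred at (383,296), between the fingers in the jaw direction. I'll check its position once more.

```bash
python3 - <<'E'
from h import *
f=dict(np.load("w5.npz"));g=dict(np.load("w4.npz"))
p=(383/1.5,296/1.5)
print(onz(f,*p,.106),pt(f,*p),tri(f,p,g,(195+224/4,70+67/4)))
E
python3 st.py .5017 .0941 .089
```

```text
[0.50025565 0.09504509 0.106     ] [0.50025587 0.09504506 0.10599924] (array([0.50171269, 0.0945865 , 0.10063881]), np.float64(0.0005322224259207681))
t 8.8 ee [0.5011 0.0942 0.1894] q [-0.165  0.604 -0.175  1.954  0.175  0.598  0.964] F [-0.1 -0.2 -0.1] T [ 0.03 -0.02 -0.  ] open 0.0313
yaw y 81.31 tilt [-5.0e-04  1.1e-03 -1.0e+00]
units [-0.016 -0.003  2.511]
```

Emit:
send_rows:
  moves: "0 0.01 0.8 0;0 0.01 1.5 0;0 0.01 2 0;0 0.01 2.3 0;0 0.01 2.45 0;0 0.01 2.5 0;0 0.01 2.5 0"

```text
t: 9.38
ee_pos: [0.5012, 0.0948, 0.0894]
ee_rot: [-0.0, 0.076, 0.997, 0.0]
wrist_force: [-0.4, 1.0, 0.1]
opening: 0.0313
```

```bash
python3 st.py .501 .0945 .089
```

```text
t 9.3833 ee [0.5012 0.0948 0.0894] q [-0.208  0.776 -0.112  2.027  0.228  0.35   0.916] F [-0.4  1.   0.1] T [ 0.04 -0.01  0.02] open 0.0313
yaw y 81.28 tilt [-6.e-04  1.e-03 -1.e+00]
units [ 0.003 -0.009  0.009]
```

Emit:
send_rows:
  moves: "0 0 0 0;0 0 0 0;0 0 0 0;0 0 0 0;0 0 0 0"
  hand: 0
  grip_force: 30

```text
t: 9.8
ee_pos: [0.5019, 0.0951, 0.09]
ee_rot: [0.001, 0.076, 0.997, 0.001]
wrist_force: [1.5, 1.2, 2.5]
opening: 0.0091
```

```bash
python3 st.py
```

```text
t 9.8 ee [0.5019 0.0951 0.09  ] q [-0.208  0.775 -0.113  2.026  0.228  0.35   0.915] F [1.5 1.2 2.5] T [-0.02 -0.14  0.04] open 0.0091
yaw y 81.28 tilt [ 0.0012  0.0016 -1.    ]
```

Emit:
send_rows:
  moves: "0 0.1 0 0;0 0.2 0 0;0 0.3 0 0;0 0.4 0 0;0 0.5 0 0;0 0.5 0 0"

```text
t: 10.3
ee_pos: [0.505, 0.1164, 0.09]
ee_rot: [0.001, 0.075, 0.997, 0.001]
wrist_force: [-0.9, -0.3, 1.8]
opening: 0.0092
```

```bash
python3 st.py
```

```text
t 10.3 ee [0.505  0.1164 0.09  ] q [-0.246  0.78  -0.112  2.005  0.216  0.365  0.892] F [-0.9 -0.3  1.8] T [-0.04  0.11  0.02] open 0.0092
yaw y 81.36 tilt [ 0.0014  0.0027 -1.    ]
```

Emit:
send_rows:
  moves: "0 0.08 0 0;0 0.15 0 0;0 0.2 0 0;0 0.25 0 0;0 0.25 0 0"

```text
t: 10.72
ee_pos: [0.5051, 0.1226, 0.0896]
ee_rot: [-0.001, 0.076, 0.997, -0.002]
wrist_force: [-0.9, -9.3, 2.1]
opening: 0.0089
```

```bash
python3 st.py
```

```text
t 10.7167 ee [0.5051 0.1226 0.0896] q [-0.264  0.783 -0.107  1.996  0.212  0.376  0.882] F [-0.9 -9.3  2.1] T [-1.97  0.23  0.27] open 0.0089
yaw y 81.27 tilt [-0.0024 -0.0031 -1.    ]
```

Emit:
send_rows:
  moves: "0 0.15 0 0;0 0.25 0 0;0 0.3 0 0;0 0.3 0 0"

```text
t: 11.05
ee_pos: [0.5038, 0.1234, 0.0886]
ee_rot: [-0.005, 0.079, 0.997, -0.01]
wrist_force: [-2.0, -20.2, 3.9]
opening: 0.009
```

```bash
python3 st.py
python3 - <<'E'
from h import *
f=grab("wrist"); save(f,"w6.png",k=1.5)
np.savez("w6.npz",**f)
E
```

```text
t 11.05 ee [0.5038 0.1234 0.0886] q [-0.282  0.787 -0.093  1.988  0.21   0.394  0.869] F [ -2.  -20.2   3.9] T [-4.46  0.36  0.63] open 0.009
yaw y 80.96 tilt [-0.0113 -0.0191 -0.9998]
```

View pics/w6.png

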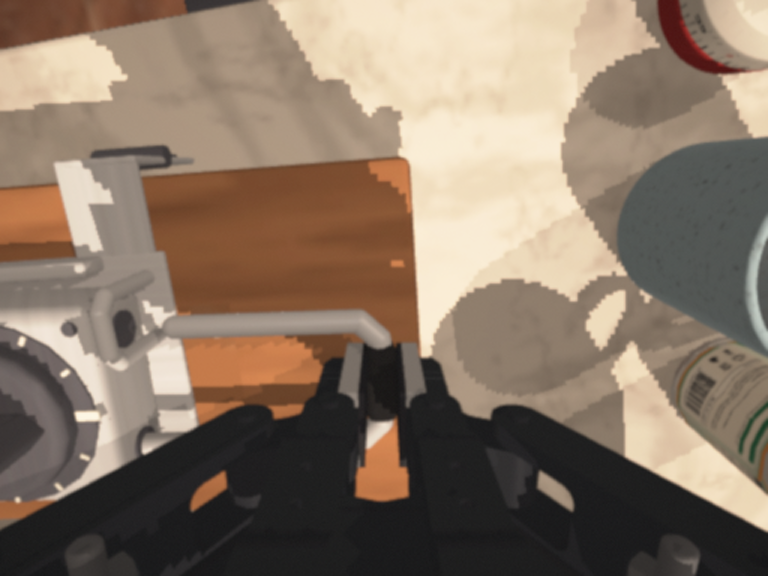

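The short leg's tip at (165,325) is clear of the staple at (120,320), so the shackle is fully out at its stop. I'll relax, release, and go up.

Emit:
send_rows:
  moves: "0 0 0 0;0 0 0 0"

```text
t: 11.27
ee_pos: [0.5044, 0.122, 0.0886]
ee_rot: [-0.004, 0.079, 0.997, -0.011]
wrist_force: [1.3, -7.8, 0.4]
opening: 0.0091
```

Emit:
send_rows:
  moves: "0 0 0 0;0 0 0 0;0 0 0 0;0 0 0 0"
  hand: 31

```text
t: 11.6
ee_pos: [0.5043, 0.1236, 0.0886]
ee_rot: [-0.004, 0.079, 0.997, -0.01]
wrist_force: [1.0, -0.3, -0.1]
opening: 0.0311
```

```bash
python3 st.py .504 .1234 .21
```

```text
t 11.6 ee [0.5043 0.1236 0.0886] q [-0.282  0.787 -0.094  1.987  0.211  0.393  0.869] F [ 1.  -0.3 -0.1] T [ 0.01 -0.03  0.04] open 0.0311
yaw y 80.97 tilt [-0.0102 -0.0187 -0.9998]
units [ 0.029 -0.066 -3.034]
```

Emit:
send_rows:
  moves: "0 0 -0.6 0;0 0 -1.4 0;0 0 -2.2 0;0 -0.06 -2.8 0;0 -0.06 -3 0;0 -0.06 -3 0"

```text
t: 12.1
ee_pos: [0.5065, 0.1245, 0.2106]
ee_rot: [-0.002, 0.079, 0.997, -0.008]
wrist_force: [-0.2, 0.5, -0.0]
opening: 0.031
```

```bash
python3 st.py .49 .015 .21
python3 - <<'E'
from h import *
f=grab("wrist"); save(f,"w7.png",k=1.5)
np.savez("w7.npz",**f)
E
```

```text
t 12.1 ee [0.5065 0.1245 0.2106] q [-0.241  0.587 -0.155  1.891  0.157  0.686  0.92 ] F [-0.2  0.5 -0. ] T [ 0.03 -0.01 -0.01] open 0.031
yaw y 80.99 tilt [-0.0055 -0.0165 -0.9998]
units [-0.022 -2.767  0.063]
```

View pics/w7.png

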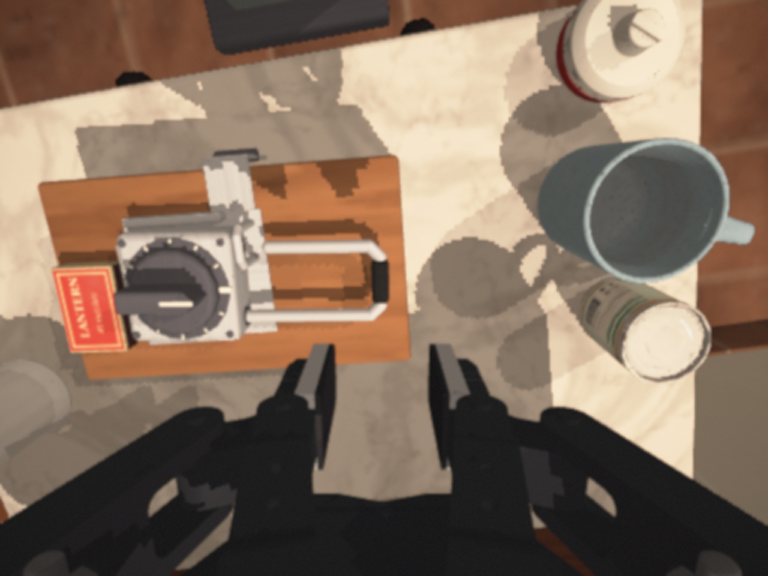

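The shackle is out, with its sleeve at (380,281). I'll measure the lock's pose and the extension.

Run:
```python
from h import *
f=dict(np.load("w7.npz")); save(f,"w7c.png",(70,130,270,240),4)
```

```text
(no output)
```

View pics/w7c.png

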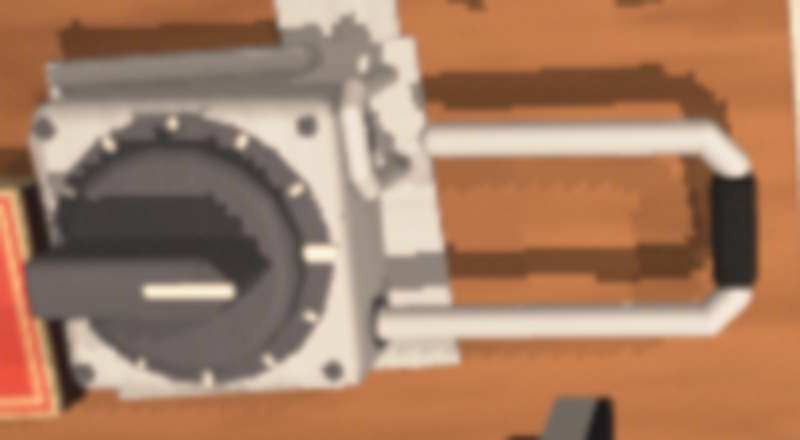

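```bash
python3 - <<'E'
from h import *
f=dict(np.load("w7.npz")); c=lambda u,v:(70+u/4,130+v/4)
az=lambda a,b:np.degrees(np.arctan2(*(b-a)[[1,0]]))
s=[onz(f,*c(u,v),.117) for u,v in((43,128),(307,125),(334,371),(83,374))]
ax=np.mean(s,0)
a=onz(f,*c(143,292),.142);b=onz(f,*c(235,292),.142)
bow=onz(f,*c(733,232),.106)
print("axis",ax,"ptr",az(a,b),"case",az(s[0],s[1]),az(s[3],s[2]),"bow",bow,"dist",np.linalg.norm((bow-ax)[:2]))
E
python3 st.py .4895 .0125 .21
```

```text
axis [0.48852402 0.01433861 0.117     ] ptr 81.33197317984789 case 81.84507573185627 82.1256259730969 bow [0.50353892 0.1221658  0.106     ] dist 0.10886758094113787
t 12.15 ee [0.5054 0.1241 0.209 ] q [-0.241  0.59  -0.155  1.893  0.157  0.685  0.92 ] F [ 0.1  0.3 -1.4] T [-0.03 -0.02  0.  ] open 0.031
yaw y 81.0 tilt [-0.0087 -0.0176 -0.9998]
units [-0.044 -2.817  0.027]
```

Emit:
send_rows:
  moves: "-0.01 -0.4 0 1.4;-0.02 -0.8 0 2.8;-0.03 -1.2 0 4.2;-0.04 -1.6 0 5.6;-0.04 -2 0 7;-0.04 -2.4 0 8.4;-0.04 -2.77 0 9.8;-0.04 -2.77 0 11.2"
  hand: 40

```text
t: 12.82
ee_pos: [0.4876, 0.0107, 0.2093]
ee_rot: [0.0, 0.542, 0.84, -0.012]
wrist_force: [0.3, -0.1, -0.2]
opening: 0.0401
```

```bash
python3 st.py .4888 .0143 .2
```

```text
t 12.8167 ee [0.4876 0.0107 0.2093] q [-0.211  0.556  0.128  1.993 -0.084  0.613  0.392] F [ 0.3 -0.1 -0.2] T [ 0.02 -0.03 -0.  ] open 0.0401
yaw y 24.38 tilt [-0.0132 -0.0206 -0.9997]
units [0.074 0.069 0.23 ]
```

Emit:
send_rows:
  moves: "0.07 0.07 0.2 1.4;0.07 0.07 0.3 2.8;0.07 0.07 0.3 4.2;0.07 0.07 0.3 5.6;0.07 0.07 0.3 6.6;0.07 0.07 0.3 6.6;0.07 0.07 0.3 6.6"

```text
t: 13.4
ee_pos: [0.4879, 0.0143, 0.1958]
ee_rot: [0.003, 0.757, 0.653, -0.013]
wrist_force: [-0.5, -0.2, -1.2]
opening: 0.0401
```

```bash
python3 st.py .4888 .0143 .127
python3 - <<'E'
from h import *
f=grab("wrist"); save(f,"w8.png",k=1.5)
np.savez("w8.npz",**f)
E
```

```text
t 13.4 ee [0.4879 0.0143 0.1958] q [-0.322  0.595  0.294  2.009 -0.258  0.591 -0.004] F [-0.5 -0.2 -1.2] T [ 0.03 -0.01  0.06] open 0.0401
yaw y -8.44 tilt [-0.016  -0.0218 -0.9996]
units [0.044 0.043 1.72 ]
```

View pics/w8.png

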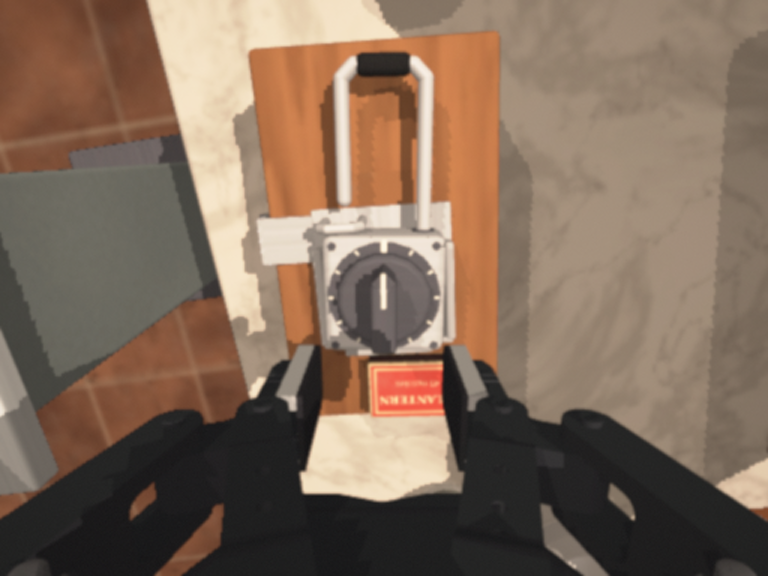

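The shackle is clearly extended, its short leg tip at (345,203) past the staple at (345,225), and the pointer at (383,270–310) faces the mark. Now I descend, grip the bar and lift.

Emit:
send_rows:
  moves: "0.04 0.04 0.6 0;0.04 0.04 1.2 0;0.04 0.04 1.5 0;0.04 0.04 1.7 0;0.04 0.04 1.72 0;0.04 0.04 1.72 0"

```text
t: 13.95
ee_pos: [0.4888, 0.014, 0.1271]
ee_rot: [0.003, 0.757, 0.653, -0.013]
wrist_force: [-0.4, -0.4, 0.1]
opening: 0.04
```

Emit:
send_rows:
  moves: "0 0 0 0;0 0 0 0;0 0 0 0;0 0 0 0;0 0 0 0"
  hand: 0
  grip_force: 70

```text
t: 14.37
ee_pos: [0.4887, 0.014, 0.1277]
ee_rot: [0.003, 0.757, 0.653, -0.013]
wrist_force: [-2.0, 0.7, 5.4]
opening: 0.01
```

```bash
python3 st.py
```

```text
t 14.3667 ee [0.4887 0.014  0.1277] q [-0.27   0.71   0.22   2.062 -0.308  0.417  0.036] F [-2.   0.7  5.4] T [ 0.06  0.29 -0.01] open 0.01
yaw y -8.42 tilt [-0.0156 -0.0212 -0.9997]
```

Emit:
send_rows:
  moves: "0 0 -0.1 0;0 0 -0.2 0;-0.01 0 -0.35 0;-0.01 -0.01 -0.5 0;-0.02 -0.01 -0.65 0;-0.02 -0.01 -0.65 0"

```text
t: 14.87
ee_pos: [0.4894, 0.0138, 0.155]
ee_rot: [0.004, 0.757, 0.653, -0.012]
wrist_force: [0.4, 0.5, -3.2]
opening: 0.01
```

```bash
python3 st.py
python3 - <<'E'
from h import *
f=grab("wrist"); save(f,"w9.png",k=1.2)
f=grab("scene"); save(f,"s9.png",(195,140,335,260),5)
E
```

```text
t 14.8667 ee [0.4894 0.0138 0.155 ] q [-0.29   0.663  0.251  2.043 -0.291  0.483  0.023] F [ 0.4  0.5 -3.2] T [-0.01 -0.05  0.04] open 0.01
yaw y -8.42 tilt [-0.0134 -0.0211 -0.9997]
```

View pics/w9.png

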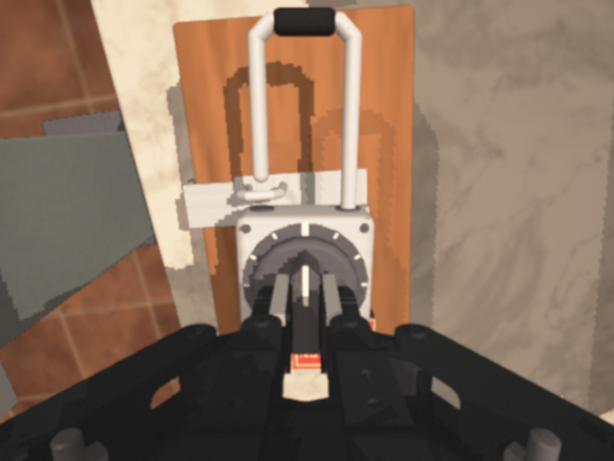

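View pics/s9.png

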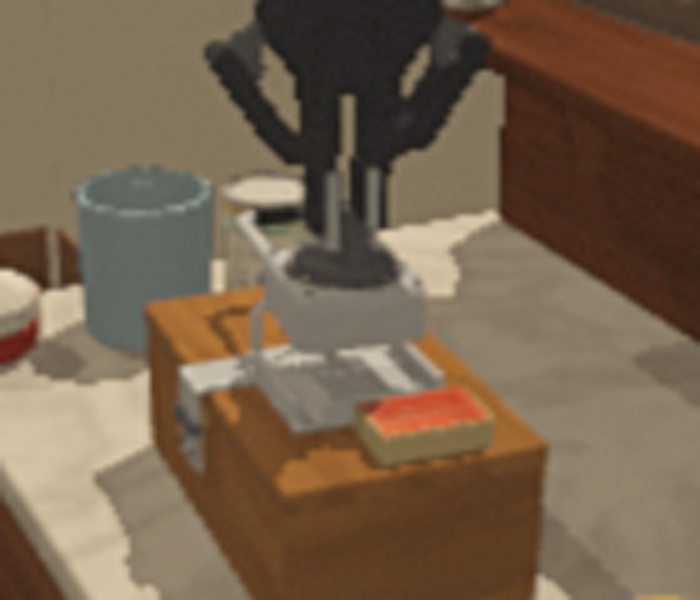

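The lock hangs free (load about 3 N), level, above the staple's base. I'll keep lifting.

Emit:
send_rows:
  moves: "-0.01 0 -0.3 0;-0.02 -0.01 -0.8 0;-0.03 -0.02 -1.3 0;-0.05 -0.02 -1.8 0;-0.06 -0.03 -2.3 0;-0.07 -0.04 -2.8 0;-0.07 -0.04 -3 0;-0.07 -0.04 -3.2 0"

```text
t: 15.63
ee_pos: [0.4886, 0.0141, 0.2825]
ee_rot: [0.003, 0.757, 0.653, -0.012]
wrist_force: [-0.7, -1.0, -3.6]
opening: 0.01
```

Emit:
send_rows:
  moves: "0 0 0 0;0 0 0 0;0 0 0 0;0 0 0 0;0 0 0 0;0 0 0 0"

```text
t: 16.13
ee_pos: [0.4884, 0.0141, 0.282]
ee_rot: [0.003, 0.757, 0.653, -0.013]
wrist_force: [-0.7, -0.3, -3.3]
opening: 0.0101
```

```bash
python3 st.py
python3 - <<'E'
from h import *
f=grab("wrist"); save(f,"w10.png",k=1.2)
f=grab("side"); save(f,"s10.png",(175,100,365,270),4)
b=f
E
```

```text
t 16.1333 ee [0.4884 0.0141 0.282 ] q [-0.374  0.471  0.366  1.902 -0.195  0.822 -0.056] F [-0.7 -0.3 -3.3] T [-0.02 -0.06 -0.02] open 0.0101
yaw y -8.41 tilt [-0.0157 -0.0211 -0.9997]
```

View pics/w10.png

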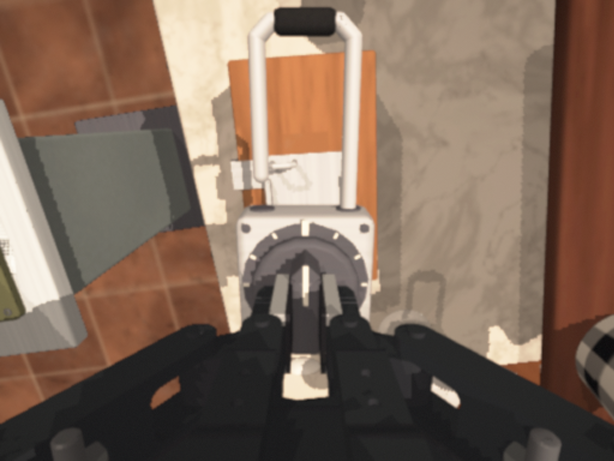

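View pics/s10.png

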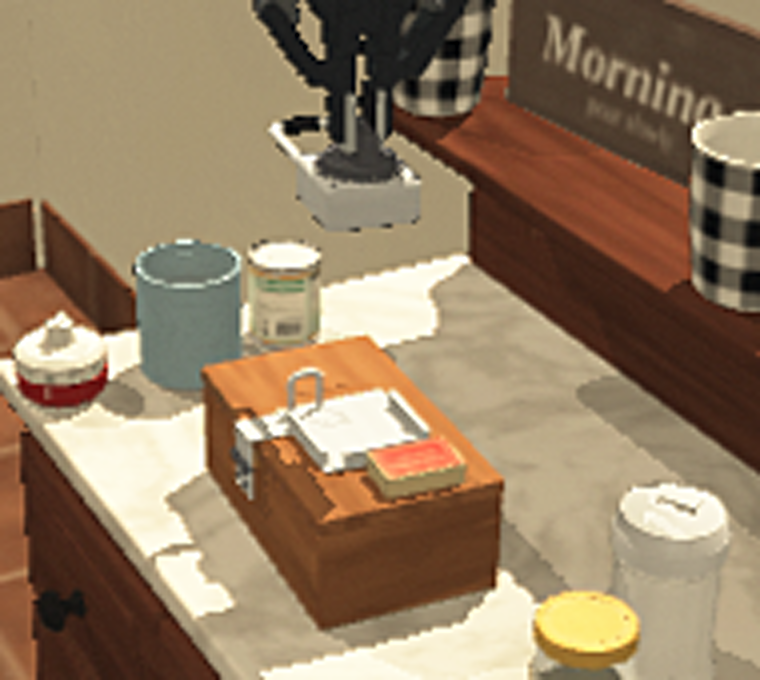

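The lock hangs level about 15 cm above the lid, around (355,190) in the side crop. Its shackle is out, the pointer is on the mark, the staple stands empty, and the bystanders are in place. I'm handing in.

```bash
python3 -c "
from station import ticket
print(ticket.hand_in())"
```

```text
the job is handed in; nothing more can be done
None
```

The padlock is open and off the staple. The arm is holding it still by the dial bar, its underside about 15 cm above the lid. I handed the job in at about 16 s of the 59 s.

- **Dial:** it started two notches counter-clockwise of the mark, and I turned it clockwise one click at a time. The first check showed the pointer about 4° short, because the case had turned by that much between its rails. I re-gripped and trimmed it, and it then read within about 1° of the thick mark.
- **Shackle:** I pulled it against its stop, with a peak pull of about 20 N. The bow then measured 108.9 mm from the lock's axis, which is 25.9 mm out of 26.
- **Lift:** the load in hand is about 3.3 N, which matches the lock's weight, and the lock hangs level. The last pictures show the shackle still out, the pointer on the mark and the staple empty. The bystanders in view, including the matchbox, look unmoved. I did not look for the teaspoon again at the end.

The pull left the tool tilted by about 1.5°, which the moves could not correct. It made no visible difference.

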